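# Clip an air flap into the seal-bonding jig

### The arm

A 6-joint arm with a two-finger parallel gripper is mounted at the origin on the work surface. World frame = base frame: x ahead of the robot, y to its left, z up, the work surface at z = 0. Lengths are in mm, angles in rad, forces in N, time in s.
With the tool pointing down it reaches from about 275 to 750 mm from the base axis. Payload 10.2 kg.
Tool frame: the origin (TCP) lies at the very end of the fingers, on their centre line; the grasp point (between the pads) lies manip.pinch_z behind it (manip.pinch_z is the distance from the TCP to the grasp point, in mm); z points along the fingers, y is the direction in which the jaws open and shut (so a half turn about z gives the same grasp; the last joint's range is limited). The gripper opens to 88 mm and grips with 3 to 60 N. Pads are 18 mm wide; open, the fingers measure 123 mm over their backs; the gripper's body (75 mm by 187 mm) begins 45 mm behind the grasp point.
Start: joints at [0.895, 0.313, 1.498, -0, 1.331, -0.223], TCP at [229.693, 472.094, 238.72] pointing down, gripper open.
Joint ranges: [-2.94, 2.94], [-0.97, 2.17], [0.19, 2.56], [-1.23, 4.37], [0.02, 3.11], [-2.88, 2.88]. Speed limits (rad/s): [2.39, 2.39, 3.01, 3.14, 3.14, 3.14].

### API

Orientations are given as a unit quaternion [w, x, y, z].
In Python, from cell import get_state, eyes, job, manip gives the robot as it stands.
- The arm moves only by the shell command python3 -m crank 'ROWS' [FORCE]. ROWS is JSON, a list that holds one entry, the list of rows, each a list of 5 numbers: the shift along the tool's x, y, z in mm, then the turn about the tool's z in degrees, then the closure, from -1 (fully open) to 1 (shut), so that 0 is half open. A call has 1 to 5 rows; each row is the pose to reach, as a shift and turn from the pose commanded when the call began, along the tool's axes at that moment; what a row does not reach only later rows make up. A row lasts 1/10 s, in which the tool goes at most 50 mm and 8.59 degrees, less where a joint would pass 70% of its speed; a pose out of reach is approached as far as the arm can. A call with a gripper value outside its range is refused whole. The fingers move at their own pace and stop on an object; FORCE is the grip in N (left out, the last holds). Time passes only in rows, so rows that repeat a pose let the fingers close. It gives the time, the measured TCP pose, the force and the opening at its end, in the units of the state.
- get_state(): the state, without advancing time (a new reading comes with each control period).
- eyes.grab_frame(name): name is "side" or "top" or "wrist"; returns a dict with "color" (420x560x3 uint8, red, green, blue), "z_map" (420x560 float32, mm along the optical axis (not along the pixel's ray), 0 where there is no reading), "fx", "fy", "cx", "cy" (pixels), "k1" (the pictures are not rectified: a ray, as slopes to the right and down, at radius r is drawn at 1 + k1 r^2 times it, then the intrinsics apply), "pose" (4x4, takes a point from camera to world coordinates); the wrist camera has in their place "mount" (4x4, takes a point from camera to tool coordinates, whose origin is the TCP and whose axes are the flange's). Camera axes: x right, y down, z forward; pixel columns grow to the right and rows downward; lengths in mm; the calibration is good to about 2 mm. A picture is of the moment at which its call begins: read the wrist's pose just before it.
- job.finish_job(): hands the job in, once; it reports no verdict.
The state is a dict: "clock": time; "q": joint angles; "qvel": joint speeds; "effort": joint torques, N m; "ee_pos": TCP position; "tcp_rot": TCP orientation; "ft_force": force on the tool from outside, world axes, zero at the start; "wrist_torque": the same for the moment, N m; "width": opening from 0.0 (shut) to 1.0 (fully open).
Only numpy, scipy, OpenCV 4.12 (cv2) and the standard library are available. Lean on these libraries where they do the work, as an engineer would, in place of code of your own. Each camera call takes 0.05 s, during which the arm holds its last target.

### The job

Load the white air flap, rib up, into the blue jig for bonding its seal: use the flap itself to draw the sprung roller arm gently back, without forcing the arm or the end stop to the end of their travel, lay the flap flat on the bed, and let the arm press it flush against the fixed steel edge, under its lip. It must also stay pressed against the yellow sprung end pad, holding that pad in by about 2 to 8 mm; let go, and leave the other things on the bench where they are.

Things in the scene. Friction and masses are not known exactly. Their poses are not given: they have to be found in the camera images.
- flap_center (a point): Loose air flap: white rigid plate 80 (x) x 150 (y) x 12 mm (z), some 0.22 kg, black seal line round its upper face; on its middle a grip rib 12 (x) x 90 (y) x 34 mm high (46 mm overall). Same after half a turn. The point is its centre, 23 mm above its underside. Starts flat on the bench, rib up. Grip the rib, closing along x; 34 mm of plate lie free on each side of it.
- flap: The same flap; origin at the centre of its underside, axes as above.
- jig: Blue jig, fixed. z up; origin at bench height under the middle of the flap's place. Flat bed 12 mm above the bench (x -80 to 150, y -165 to 165 mm). Fixed edge on its -x side, arm and roller on its +x side, end stop at its -y end; +y end open but for the arm's pivot. A flap home against the edge has its centre at x = 0 and its long side along y; the end pad sets its y.
- edge_mid (a point): Middle of the fixed steel edge's upright face, at bed height; axes as the jig's. In the jig it is at x = -40, y = 0; the face looks to +x and runs y -60 to 60 mm. A lip overhangs it by 10 mm (out to x = -30): underside 28, top 33 mm above the bench (the 12 mm plate slides under with 4 mm to spare). Nothing on that side is higher, so a held flap may pass over it.
- clip_arm (a joint): Swing of the sprung curved steel arm (rad): 0 at rest, grows as the roller is pushed to the jig's +x (12.5 mm per 0.1 rad), hard stop at 0.30. It always springs back; nothing holds it open, so the held flap's long edge must push the roller. Flap home: about 0.08, pressing with 10 N. Drawn so that the flap clears the lip: 0.16 or more, about 13 N.
- roller: Orange free-turning roller, upright, at the arm's end: 22 mm diameter, 14 to 60 mm above the bench, its bracket to 70 mm; origin on its axis at its lower end. At rest the axis is at x = 41, y = 0 in the jig, so that only 60 mm are free between roller and lip for the 80 mm flap. Flap home: axis at about x = 51. It slides (friction) when the flap moves up or down along it.
- clip_arm_hinge (a point): The arm's pivot axis, 30 mm above the bench, in the jig at x = 92, y = 125 mm; its axes turn with the arm.
- endstop: Steel rail of the end stop, fixed on the bed; origin in the jig at x = 0, y = -110 mm, 12 mm above the bench. It carries a clamped black block (red screw, top 57 mm above the bench) with a yellow sprung pad facing +y. The block's place on the rail varies and is not reported: the pad's free face is anywhere from y = -87 to -63 mm in the jig; find it by touch or by eye.
- endstop_pad_mid (a point): Middle of the range in which the pad's free face may lie (not the pad itself): jig x = 0, y = -75, 26 mm above the bench. The pad is 32 mm wide (x), 18 to 38 mm above the bench. It yields from 2.5 N, stiffens by 0.25 N per mm to 5 N at 10 mm, then goes hard. With the arm pressing the flap, friction at the fixed edge keeps the pad pushed in after release.
- heater_core: Bystander: silver heater core 144 x 166 x 30 mm with two pipe stubs, lying flat; origin at the centre of its underside.
- spray_bottle: Bystander: white spray bottle with a red head, 84 mm diameter, 207 mm tall; origin at the centre of its underside.
- trim_screwdriver: Bystander: pink-handled screwdriver 200 mm long, lying along its x.
Not all that is in view belongs to the job. Leave any pink look-alike of the flap alone.

How it is judged:
By the outcome, as a careful person would: the job done as asked, in the order asked, and still so for the second after the job is handed in, with the robot touching nothing.
It also fails if it takes over 64 s, if anything falls off the work surface, if the arm or the gripper's body presses on something with over 40 N, if the wrist force passes 120 N, or if a joint passes its speed limit or range.

## Working session

There is one attempt and no reset: what is moved stays moved. The work goes in short steps, Python scripts to look and compute and a shell command to move; the robot and the scene stay as the last step left them, time stands still between calls to the robot, and variables do not carry over. Pictures are saved under pics/ and viewed, and the job is handed in when it is done.

```bash
ls; mkdir -p pics; python3 - <<'E'
from cell import get_state, eyes, job, manip
import cv2
print(get_state()); print({k:getattr(manip,k) for k in dir(manip) if k[0]!='_'})
for n in ("top","side","wrist"):
    f=eyes.grab_frame(n); cv2.imwrite(f'pics/{n}0.png',f['color'][:,:,::-1]); print(n,f['fx'],f['fy'],f['cx'],f['cy'],f['k1'],f.get('pose',f.get('mount')))
E
```

```text
pics
{'clock': 0.0, 'q': array([ 8.94614305e-01,  3.13483658e-01,  1.49842506e+00, -3.28815917e-05,
        1.33101600e+00, -2.23402551e-01]), 'qvel': array([ 0.00038498, -0.00099034,  0.00153928, -0.0006167 ,  0.00148925,
       -0.0011894 ]), 'effort': array([ 1.91518138e-04, -4.02208006e+01, -2.52267534e+01,  6.95063104e-02,
        3.52850254e-02, -1.31354545e-04]), 'ee_pos': array([229.53054983, 471.89073112, 238.14837782]), 'tcp_rot': array([-2.75196346e-04,  2.24456987e-01,  9.74483770e-01, -6.06728347e-04]), 'ft_force': array([-0.0311038 , -0.24060357,  0.80203815]), 'wrist_torque': array([-0.00335995, -0.01022337,  0.00532288]), 'width': 1.0019481313433414}
{'MotionError': <class 'cell.MotionError'>, 'pinch_z': 18.700000000000003}
top 434.72262387822855 434.72262387822855 283.58028493715227 210.84290385833992 0.030319747923726985 [[-6.53770724e-03 -9.93208118e-01  1.16167519e-01  4.37589358e+02]
 [-9.99952499e-01  7.33308785e-03  6.42077662e-03  9.95681459e+01]
 [-7.22903408e-03 -1.16120023e-01 -9.93208881e-01  1.20969978e+03]
 [ 0.00000000e+00  0.00000000e+00  0.00000000e+00  1.00000000e+00]]
side 481.3310757278837 481.3310757278837 285.38576753157247 209.5632760378775 -0.044552387705086224 [[ 8.75051400e-01 -3.03181809e-01  3.77313977e-01  8.41077464e+01]
 [-4.83823241e-01 -5.25089173e-01  7.00140295e-01 -7.19642634e+02]
 [-1.41463169e-02 -7.95212017e-01 -6.06166421e-01  8.00273489e+02]
 [ 0.00000000e+00  0.00000000e+00  0.00000000e+00  1.00000000e+00]]
wrist 347.6889078649751 347.6889078649751 281.13011708482696 208.62063329297422 -0.04998791930030717 [[-4.50859265e-04 -9.56495802e-01 -2.91745741e-01  7.50119305e+01]
 [ 9.99999753e-01 -5.88793190e-04  3.84989549e-04  5.17122955e-01]
 [-5.40018793e-04 -2.91745495e-01  9.56495831e-01 -1.46160325e+02]
 [ 0.00000000e+00  0.00000000e+00  0.00000000e+00  1.00000000e+00]]
```

View pics/top0.png

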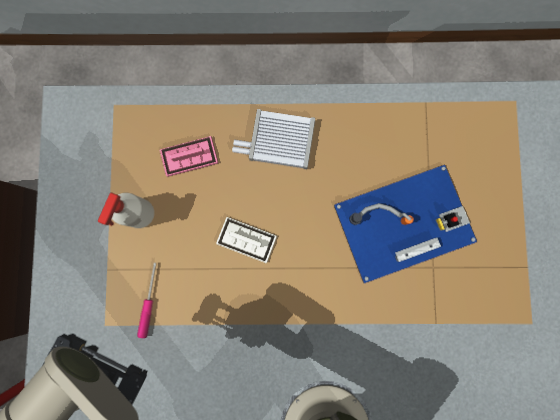

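View pics/side0.png

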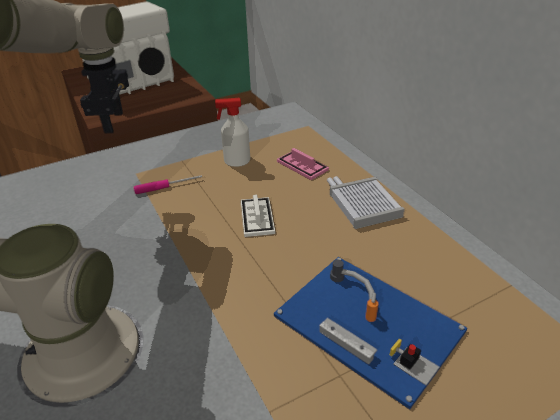

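View pics/wrist0.png

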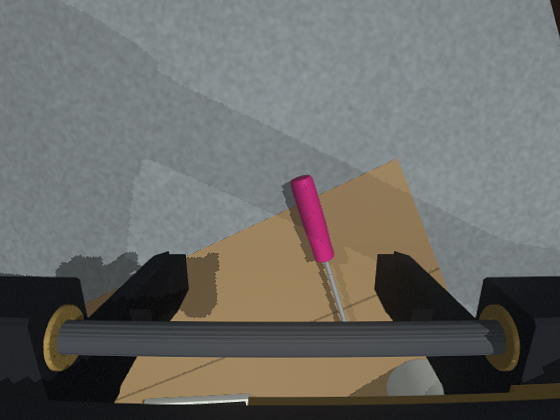

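The top view shows these candidates for the flap: the white ribbed plate at (247,239), which fits the description, and the pink look-alike at (189,155), which I'll leave alone. The silver heater core at (283,138) is not it. The jig is at (405,223). I'll check the flap and jig in close crops.

```bash
cat > h.py <<'E'
import numpy as np, cv2
from cell import get_state, eyes, job, manip
from scipy.spatial.transform import Rotation as R
def Kd(f): return np.array([[f['fx'],0,f['cx']],[0,f['fy'],f['cy']],[0,0,1.]]), np.array([f['k1'],0,0,0,0.])
def tcpT():
    s=get_state(); q=s['tcp_rot']; T=np.eye(4); T[:3,:3]=R.from_quat([q[1],q[2],q[3],q[0]]).as_matrix(); T[:3,3]=s['ee_pos']; return T
def grab(n):
    T=tcpT(); f=eyes.grab_frame(n)
    f['P']=f['pose'] if 'pose' in f else T@f['mount']; return f
def atz(f,uv,z):
    K,d=Kd(f); n=cv2.undistortPoints(np.array(uv,float).reshape(-1,1,2),K,d).reshape(-1,2)
    r=np.c_[n,np.ones(len(n))]@f['P'][:3,:3].T; o=f['P'][:3,3]
    t=(z-o[2])/r[:,2]; return o+r*t[:,None]
def proj(f,X):
    K,d=Kd(f); M=np.linalg.inv(f['P']); return cv2.projectPoints(np.array(X,float).reshape(-1,1,3),cv2.Rodrigues(M[:3,:3])[0],M[:3,3],K,d)[0].reshape(-1,2)
def dep(f,uv):
    K,d=Kd(f); out=[]
    for u,v in uv:
        z=np.median(f['z_map'][int(v)-1:int(v)+2,int(u)-1:int(u)+2]); n=cv2.undistortPoints(np.array([[[u,v]]],float),K,d).ravel()
        out.append((f['P']@np.array([n[0]*z,n[1]*z,z,1]))[:3])
    return np.array(out)
def crop(f,x,y,w,h,s,name):
    c=f['color'][y:y+h,x:x+w,::-1]; cv2.imwrite('pics/'+name,cv2.resize(c,None,fx=s,fy=s,interpolation=cv2.INTER_CUBIC))
E
python3 - <<'E'
from h import *
import pickle
f=grab('top'); pickle.dump(f,open('top.pkl','wb'))
crop(f,200,200,100,75,8,'flapc.png'); crop(f,325,155,160,135,5,'jigc.png')
E
```

```text
(no output)
```

View pics/flapc.png

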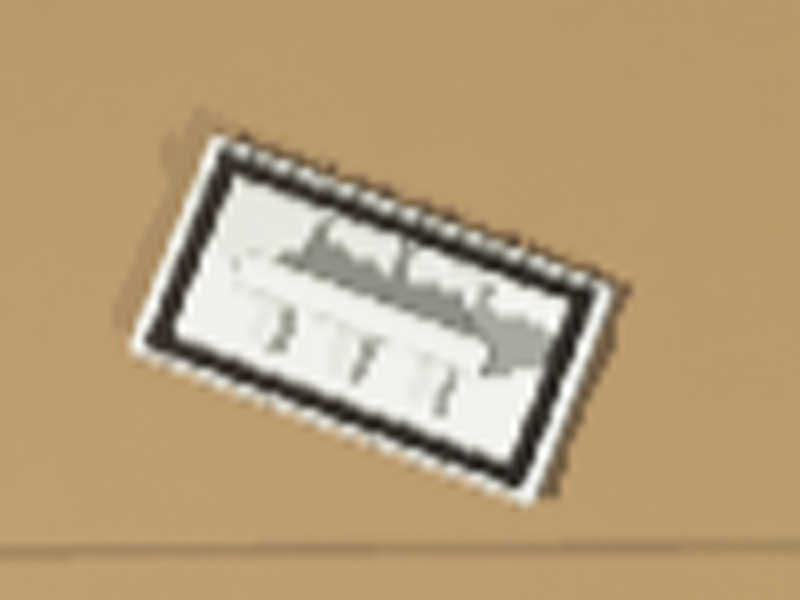

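View pics/jigc.png

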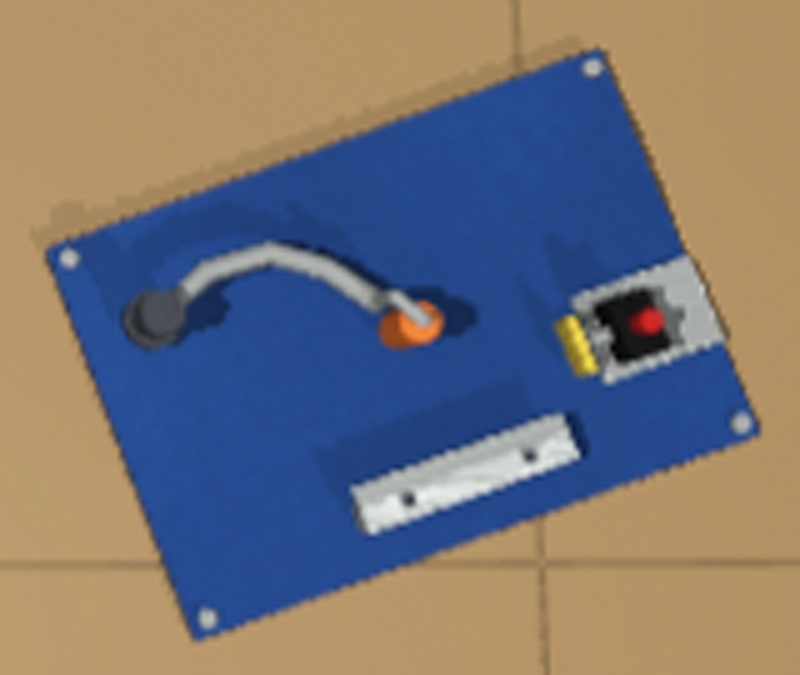

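The close crop of the flap shows a white plate with a black seal line and a white rib. Its corners in full-frame pixels are about (227,217), (277,236), (267,263) and (217,243). In the jig crop the bed corners are at (446,165), (477,241), (364,283) and (334,205). I'll fit poses to both sets.

```bash
cat >> h.py <<'E'
def fit2(L,W):
    L=np.array(L,float);W=np.array(W,float)[:,:2];a=L-L.mean(0);b=W-W.mean(0)
    th=np.arctan2((a[:,0]*b[:,1]-a[:,1]*b[:,0]).sum(),(a*b).sum())
    Rm=np.array([[np.cos(th),-np.sin(th)],[np.sin(th),np.cos(th)]]); t=W.mean(0)-Rm@L.mean(0)
    return t,th,np.round(W-(L@Rm.T+t),1)
E
python3 - <<'E'
from h import *
import pickle
f=pickle.load(open('top.pkl','rb'))
fl=np.array([[217,138],[613,288],[533,500],[137,345]])/8+200-.44
W=atz(f,fl,12); t,th,r=fit2([[40,75],[40,-75],[-40,-75],[-40,75]],W); print('flap',t,np.degrees(th),r)
jg=np.array([[605,48],[760,430],[195,640],[47,250]])/5+[325,155]-.4
W=atz(f,jg,12); tj,tj_,r=fit2([[150,-165],[-80,-165],[-80,165],[150,165]],W); print('jig',tj,np.degrees(tj_),r)
Rj=np.array([[np.cos(tj_),-np.sin(tj_)],[np.sin(tj_),np.cos(tj_)]])
J=lambda W:(W[:,:2]-tj)@Rj
P=lambda c:np.array(c)/5+[325,155]-.4
print('lip top -30 z33',J(atz(f,P([[350,487],[565,415]]),33)))
print('lip back z33',J(atz(f,P([[370,533],[582,455]]),33)))
print('pad top z38',J(atz(f,P([[556,320],[573,376]]),38)))
print('pad top right',J(atz(f,P([[580,315],[600,370]]),38)))
print('roller',J(atz(f,P([[415,322]]),60)), 'pivot',J(atz(f,P([[155,318]]),60)))
d=dep(f,np.r_[P([[565,348],[650,320],[155,318],[415,322],[300,400]]),[[240,240],[250,225]]]); print(np.round(d,1)); print(J(d))
E
```

```text
flap [499.8101816  210.23411609] -21.243422612723005 [[-2.1 -0.6]
 [-0.7  2.3]
 [ 1.6  1. ]
 [ 1.1 -2.7]]
jig [ 509.90814908 -237.98621346] 19.559018041280705 [[-1.2 -2.1]
 [ 2.3  1.8]
 [ 0.8  0.8]
 [-1.9 -0.4]]
lip top -30 z33 [[-29.33411047  61.19997306]
 [-32.50349683 -61.09883993]]
lip back z33 [[-55.73381832  60.26059843]
 [-55.4220948  -61.4240931 ]]
pad top z38 [[ 16.77553714 -74.30270193]
 [-14.25996936 -71.33588485]]
pad top right [[ 14.91523564 -87.35034911]
 [-16.1576031  -86.04310816]]
roller [[41.54171796  3.39287018]] pivot [[ 90.31993997 131.4615176 ]]
[[ 537.5 -315.1   13. ]
 [ 548.5 -345.2   56.6]
 [ 551.5  -84.7   54.7]
 [ 547.8 -220.7   60.8]
 [ 509.9 -169.7   12.4]
 [ 497.6  227.6   14.4]
 [ 539.5  201.     5.2]]
[[ 2.09987288e-01 -8.19137036e+01]
 [ 4.24270570e-01 -1.13967680e+02]
 [ 9.05293342e+01  1.30490430e+02]
 [ 4.15440575e+01  3.63181881e+00]
 [ 2.28608752e+01  6.43800655e+01]
 [ 1.44275157e+02  4.42797423e+02]
 [ 1.74868128e+02  4.03707792e+02]]
```

The fits agree with the given sizes to about 2 mm. The pad's free face is at about y = -72 in the jig. Next I'll move to a viewpoint above the flap.

```bash
python3 -m crank '[[[-36,-12,0,8.5,-1],[-72,-24,0,17,-1],[-108,-36,0,25.5,-1],[-144,-48,0,34,-1],[-180,-59,0,42.5,-1]]]' 40
cat > to.py <<'E'
# shift in current tool axes to reach x y z jawangle(deg)
from h import *
import sys
s=get_state(); T=tcpT(); g=list(map(float,sys.argv[1:5])); d=T[:3,:3].T@(np.array(g[:3])-T[:3,3])
ya=np.degrees(np.arctan2(T[1,1],T[0,1])); 
print('pose',T[:3,3].round(1),'jaw',ya.round(2),'tilt',T[2,2].round(5),'shift',d.round(1),'turn',round((ya-g[3]+180)%360-180,2),'F',s['ft_force'].round(2),'w',round(s['width']*88,1),'t',s['clock'])
E
python3 to.py 500 210 238 -21.2
```

```text
clock: 0.7
ee_pos: [366.6, 339.0, 238.7]
tcp_rot: [-0.0, 0.565, 0.825, -0.0]
ft_force: [0.3, 0.6, -1.0]
width: 1.001
pose [366.6 339.  238.7] jaw 21.21 tilt -1.0 shift [-168.6   77.7    0.7] turn 42.41 F [ 0.28  0.62 -1.01] w 88.1 t 0.7
```

```bash
python3 -m crank '[[[-34,16,8,8.5,-1],[-68,32,16,17,-1],[-102,48,24,25.5,-1],[-135,63,32,34,-1],[-168,78,40,42.4,-1]]]'
python3 -m crank '[[[0,0,0,0,-1],[0,0,0,0,-1]]]'
python3 to.py 500 210 200 -21.2; python3 - <<'E'
from h import *
import pickle
f=grab('wrist'); pickle.dump(f,open('w1.pkl','wb')); cv2.imwrite('pics/w1.png',f['color'][:,:,::-1])
E
```

```text
clock: 1.2
ee_pos: [500.9, 211.4, 198.3]
tcp_rot: [-0.0, 0.825, 0.565, -0.0]
ft_force: [-0.1, -0.1, -1.1]
width: 1.001
clock: 1.4
ee_pos: [499.9, 212.5, 198.4]
tcp_rot: [-0.0, 0.823, 0.568, -0.0]
ft_force: [-0.3, 0.1, -0.7]
width: 1.002
pose [499.9 212.5 198.4] jaw -20.82 tilt -1.0 shift [-2.3  0.9 -1.6] turn 0.38 F [-0.31  0.12 -0.69] w 88.1 t 1.4
```

View pics/w1.png

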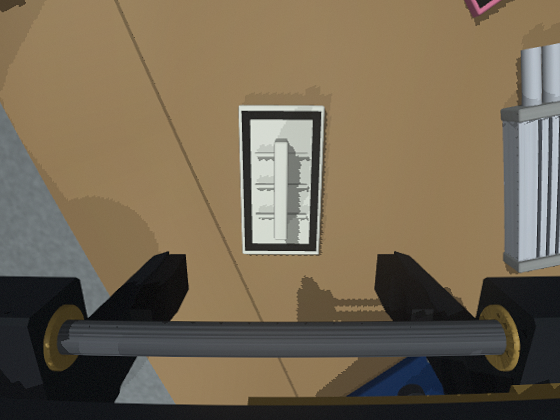

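```bash
python3 - <<'E'
from h import *
import pickle
f=pickle.load(open('w1.pkl','rb')); crop(f,230,95,105,170,3.5,'w1c.png')
E
```

```text
(no output)
```

View pics/w1c.png

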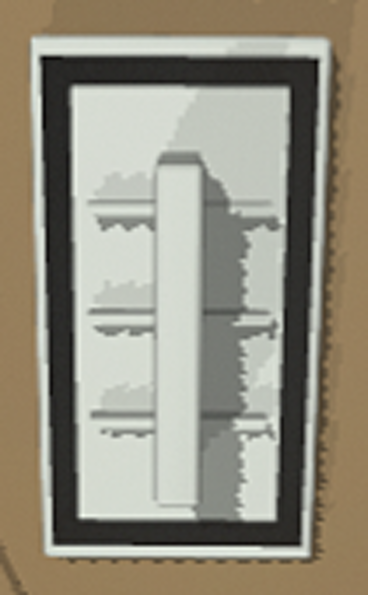

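```bash
python3 - <<'E'
from h import *
import pickle
f=pickle.load(open('w1.pkl','rb'))
p=np.array([[31,38],[331,40],[311,556],[45,553]])/3.5+[230,95]-.36
W=atz(f,p,12); print(W.round(1))
print(fit2([[-40,75],[40,75],[40,-75],[-40,-75]],W))
p=np.array([[156,164],[203,164],[199,506],[157,504]])/3.5+[230,95]-.36
W=atz(f,p,46); print(fit2([[-6,45],[6,45],[6,-45],[-6,-45]],W))
t,th,r=fit2([[-40,75],[40,75],[40,-75],[-40,-75]],atz(f,np.array([[31,38],[331,40],[311,556],[45,553]])/3.5+[230,95]-.36,12)); print(np.degrees(th))
E
```

```text
[[489.9 295.5  12. ]
 [563.5 266.9  12. ]
 [510.3 129.2  12. ]
 [436.6 158.3  12. ]]
(array([500.07770735, 212.4497502 ]), np.float64(-0.3705098683396858), array([[-0.1, -1.4],
       [-1. , -1. ],
       [ 0. ,  1.1],
       [ 1. ,  1.2]]))
(array([499.9771965 , 212.67440742]), np.float64(-0.36883258396388663), array([[ 0. , -0.7],
       [-0.5, -0.4],
       [-0.3,  0.5],
       [ 0.8,  0.6]]))
-21.228651723811797
```

```bash
python3 -m crank '[[[0,0,30,0.3,-0.2],[0,0,65,0.3,-0.2],[0,0,100,0.3,-0.2],[0,0,130,0.3,-0.2],[0,0,150,0.3,-0.2]]]' 50
python3 to.py 500 212.5 17 -21.2
```

```text
clock: 1.95
ee_pos: [498.5, 213.8, 47.2]
tcp_rot: [-0.0, 0.824, 0.567, -0.001]
ft_force: [0.7, 0.6, 0.4]
width: 0.601
pose [498.5 213.8  47.2] jaw -20.96 tilt -1.0 shift [-0.6  1.9 30.2] turn 0.24 F [0.69 0.58 0.44] w 52.9 t 1.95
```

```bash
python3 -m crank '[[[0,1,12,0.2,0],[0,1,22,0.2,0],[0,1,29.5,0.2,0],[0,1,29.5,0.2,0]]]' 50
python3 to.py 500 212.5 17 -21.2
python3 -m crank '[[[0,0,0,0,1],[0,0,0,0,1],[0,0,0,0,1],[0,0,0,0,1],[0,0,0,0,1]]]' 50
python3 to.py 500 212.5 17 -21.2
```

```text
clock: 2.35
ee_pos: [500.7, 212.5, 19.0]
tcp_rot: [-0.0, 0.826, 0.564, -0.0]
ft_force: [0.9, -0.5, 0.2]
width: 0.501
pose [500.7 212.5  19. ] jaw -21.31 tilt -1.0 shift [-0.3 -0.7  2. ] turn -0.11 F [ 0.87 -0.47  0.18] w 44.1 t 2.35
clock: 2.85
ee_pos: [500.9, 212.4, 19.5]
tcp_rot: [-0.0, 0.826, 0.564, 0.0]
ft_force: [-2.4, 0.3, 2.5]
width: 0.133
pose [500.9 212.4  19.5] jaw -21.34 tilt -1.0 shift [-0.2 -0.9  2.5] turn -0.14 F [-2.42  0.28  2.51] w 11.7 t 2.85
```

```bash
python3 -m crank '[[[0,0,-10,0,1],[0,0,-40,0,1],[0,0,-80,0,1],[0,0,-120,0,1],[0,0,-160,0,1]]]' 50
python3 to.py 530 -80 300 3
```

```text
clock: 3.35
ee_pos: [500.6, 212.2, 181.4]
tcp_rot: [0.0, 0.826, 0.564, 0.0]
ft_force: [-0.0, 0.8, -2.2]
width: 0.132
pose [500.6 212.2 181.4] jaw -21.35 tilt -1.0 shift [-261.5  133.8 -118.6] turn -24.35 F [-0.04  0.79 -2.23] w 11.6 t 3.35
```

```bash
python3 -m crank '[[[-40,20,-20,-4,1],[-80,41,-40,-8,1],[-120,61,-60,-12,1],[-160,82,-80,-16,1],[-200,102,-100,-20,1]]]'
python3 to.py 556 -397 320 19.6
```

```text
clock: 3.85
ee_pos: [522.7, -12.8, 280.7]
tcp_rot: [0.0, 0.714, 0.7, 0.0]
ft_force: [1.1, -0.3, -1.7]
width: 0.129
pose [522.7 -12.8 280.7] jaw -1.18 tilt -1.0 shift [-383.4   41.2  -39.3] turn -20.78 F [ 1.07 -0.26 -1.75] w 11.4 t 3.85
```

```bash
python3 -m crank '[[[-44,5,-8,-4,1],[-88,9,-16,-8,1],[-132,14,-24,-12,1],[-176,19,-32,-16,1],[-220,24,-40,-20.8,1]]]'
python3 to.py 556 -397 320 19.6
```

```text
clock: 4.35
ee_pos: [541.5, -233.3, 320.1]
tcp_rot: [0.0, 0.576, 0.817, -0.0]
ft_force: [1.1, 0.4, -2.0]
width: 0.128
pose [ 541.5 -233.3  320.1] jaw 19.62 tilt -1.0 shift [-159.1  -41.3    0.2] turn 0.02 F [ 1.11  0.37 -2.04] w 11.3 t 4.35
```

```bash
python3 -m crank '[[[-40,-10,0,0,1],[-80,-20,0,0,1],[-120,-31,0,0,1],[-159,-41,0,0,1],[-159,-41,0,0,1]]]'
python3 -m crank '[[[0,0,0,0,1],[0,0,0,0,1]]]'
python3 to.py 556 -397 320 19.6; python3 - <<'E'
from h import *
import pickle
f=grab('wrist'); pickle.dump(f,open('w2.pkl','wb')); crop(f,0,0,560,420,1.4,'w2.png')
E
```

```text
clock: 4.85
ee_pos: [555.0, -399.5, 317.1]
tcp_rot: [-0.001, 0.579, 0.815, -0.0]
ft_force: [1.3, 1.3, -2.9]
width: 0.131
clock: 5.05
ee_pos: [556.4, -394.1, 319.9]
tcp_rot: [0.0, 0.577, 0.817, 0.0]
ft_force: [0.6, 0.5, -1.3]
width: 0.131
pose [ 556.4 -394.1  319.9] jaw 19.51 tilt -1.0 shift [-2.6 -1.4 -0.1] turn -0.09 F [ 0.61  0.45 -1.33] w 11.6 t 5.05
```

View pics/w2.png

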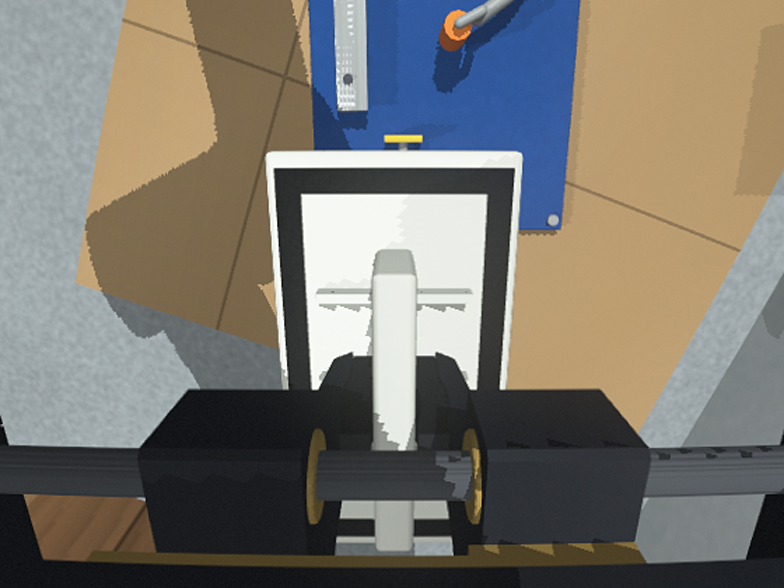

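The wrist view shows the steel lip's -y end at about (353,108), the pad top edge at (384..422, 135) and the roller top at (458,22). The bed's corner is at (560,229). Enlarging for pixel positions.

```bash
python3 - <<'E'
from h import *
import pickle
f=pickle.load(open('w2.pkl','rb')); crop(f,215,0,200,115,4,'w2c.png')
E
```

```text
(no output)
```

View pics/w2c.png

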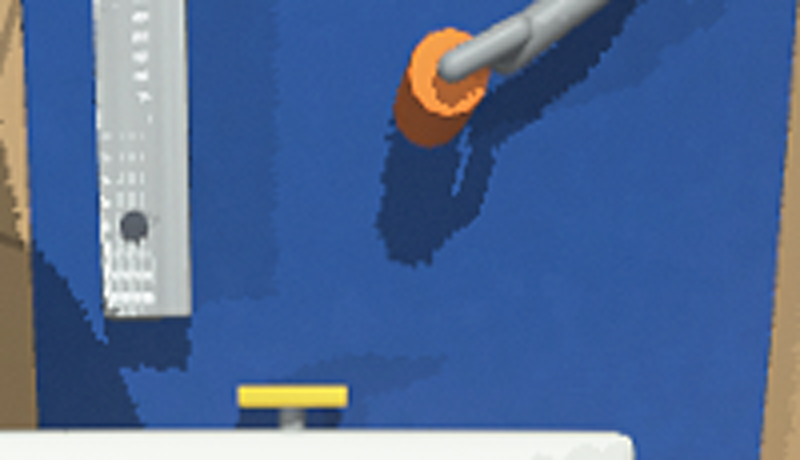

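```bash
python3 - <<'E'
from h import *
import pickle
f=pickle.load(open('w2.pkl','rb')); P=lambda c:np.array(c)/4+[215,0]-.375
# jig from lip (-30) two points + end, and roller top centre z60 at (41,0)
a=atz(f,P([[187,2],[190,314]]),33); d=a[0]-a[1]; th=np.arctan2(-d[0],d[1]); print('th lip',np.degrees(th))
bl=atz(f,P([[24,2],[37,420]]),12);d=bl[0]-bl[1];print('th bedL',np.degrees(np.arctan2(-d[0],d[1])))
br=atz(f,P([[797,2],[764,420]]),12);d=br[0]-br[1];print('th bedR',np.degrees(np.arctan2(-d[0],d[1])))
th=np.radians(19.5)
for th in (np.radians(19.2),np.radians(19.56)):
    Rj=np.array([[np.cos(th),-np.sin(th)],[np.sin(th),np.cos(th)]])
    J=lambda W:(W[:,:2]-[509.9,-238.0])@Rj
    print('lip',J(a).round(1),'end',J(atz(f,P([[106,317],[190,317]]),33)).round(1))
    print('bed',J(bl).round(1),J(br).round(1))
    print('pad',J(atz(f,P([[238,386],[348,386]]),38)).round(1),'roller',J(atz(f,P([[449,71]]),60)).round(1))
E
```

```text
th lip 19.312223655195066
th bedL 19.02299754710073
th bedR 19.772245964711765
lip [[-29.4  24.6]
 [-29.3 -58.8]] end [[-54.  -59.7]
 [-29.3 -59.7]]
bed [[-78.4  30.1]
 [-78.7 -89.1]] [[149.5  32.7]
 [150.7 -87.3]]
pad [[-15.1 -79.2]
 [ 17.3 -79. ]] roller [[41.3  1.4]]
lip [[-29.3  24.8]
 [-29.6 -58.6]] end [[-54.4 -59.4]
 [-29.6 -59.5]]
bed [[-78.2  30.6]
 [-79.3 -88.6]] [[149.7  31.8]
 [150.2 -88.3]]
pad [[-15.6 -79.1]
 [ 16.8 -79.1]] roller [[41.3  1.1]]
```

The jig pose agrees between the two views at about (510.6, -237.5), 19.4°. Read as its top edge, the pad's free face comes out at -79 here. The earlier -72 was most likely the lower edge of that face seen obliquely. First contact should come with the flap centre near y = -4.

```bash
cat > tj.py <<'E'
from h import *
import sys
th=np.radians(19.4); c,s_=np.cos(th),np.sin(th); O=np.array([510.6,-237.5]); Rj=np.array([[c,-s_],[s_,c]])
s=get_state(); T=tcpT(); ya=np.degrees(np.arctan2(T[1,1],T[0,1]))
cur=np.r_[Rj.T@(T[:2,3]-O),T[2,3]-19.5]
F=s['ft_force']; Fj=np.r_[Rj.T@F[:2],F[2]]
print('jig',cur.round(1),'jaw err',round(ya-19.4,2),'F',Fj.round(1),'Tq',s['wrist_torque'].round(2),'w',round(s['width']*88,1),'t',round(s['clock'],2))
if len(sys.argv)>3:
    g=np.array(list(map(float,sys.argv[1:4]))); d=T[:3,:3].T@np.r_[Rj@(g-cur)[:2],(g-cur)[2]]; print('shift',d.round(1),'turn',round(ya-19.4,2))
E
python3 tj.py -65 6 120
```

```text
jig [  -8.7 -162.8  300.6] jaw err 0.13 F [ 0.1  0.2 -1.9] Tq [-0.01  0.07  0.01] w 11.6 t 5.1
shift [169.  -56.  180.5] turn 0.13
```

```bash
python3 -m crank '[[[40,-14,20,0.1,1],[80,-28,60,0.1,1],[115,-38,90,0.1,1],[145,-48,125,0.1,1],[167,-55,150,0.1,1]]]'
python3 -m crank '[[[0,0,15,0,1],[0,0,30,0,1],[0,0,30,0,1],[0,0,30,0,1]]]'
python3 tj.py -65 6 42
```

```text
clock: 5.6
ee_pos: [447.4, -253.2, 168.6]
tcp_rot: [0.0, 0.578, 0.816, -0.0]
ft_force: [1.1, -0.1, -2.0]
width: 0.131
clock: 6.0
ee_pos: [449.1, -255.6, 140.2]
tcp_rot: [0.001, 0.578, 0.816, -0.0]
ft_force: [-0.2, 0.7, -1.2]
width: 0.134
jig [-64.    3.3 120.7] jaw err 0.01 F [ 0.1  0.7 -1.2] Tq [-0.04  0.    0.02] w 11.8 t 6.0
shift [ 2.7 -1.  78.7] turn 0.01
```

```bash
python3 -m crank '[[[3,0,25,0,1],[3,0,50,0,1],[3,0,70,0,1],[3,0,78,0,1],[3,0,78,0,1]]]'
python3 tj.py -20 6 42; python3 - <<'E'
from h import *
f=grab('side'); crop(f,240,190,250,200,3.2,'s1.png')
E
```

```text
clock: 6.5
ee_pos: [447.9, -253.1, 61.4]
tcp_rot: [-0.0, 0.578, 0.816, 0.0]
ft_force: [-0.5, 0.6, -2.4]
width: 0.128
jig [-64.3   6.1  41.9] jaw err -0.03 F [-0.3  0.7 -2.4] Tq [-0.01  0.06 -0.03] w 11.2 t 6.5
shift [-0.1 44.3 -0.1] turn -0.03
```

View pics/s1.png

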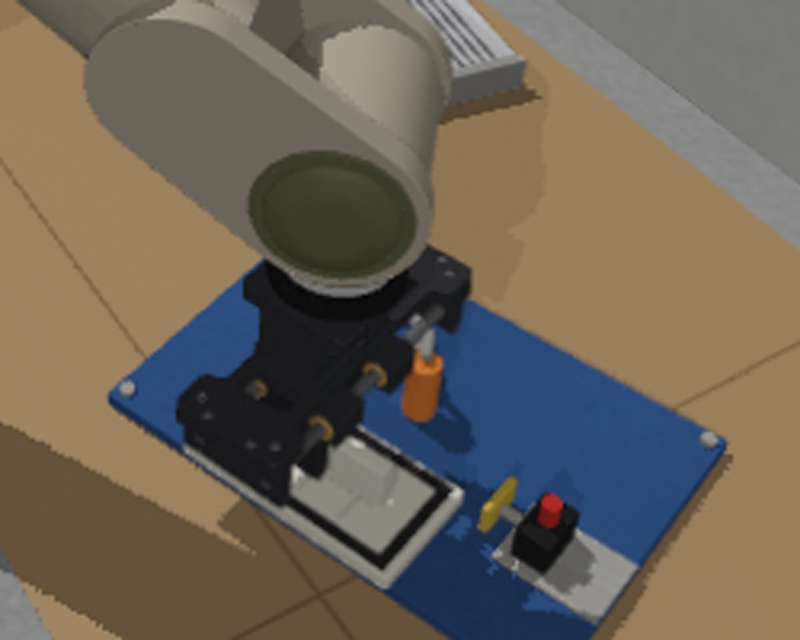

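The side view shows the held flap over the fixed edge, its long side facing the orange roller (crop pixel (422,385)), with clear air to the yellow pad (497,505). Now the slow approach to the roller.

```bash
python3 -m crank '[[[0,12,0,0,1],[0,26,0,0,1],[0,38,0,0,1],[0,46,0,0,1],[0,50,0,0,1]]]'
python3 tj.py 15 6 42
python3 -m crank '[[[0,3,0,0,1],[0,6,0,0,1],[0,9,0,0,1],[0,12,0,0,1],[0,15,0,0,1]]]'
python3 tj.py 15 6 42
```

```text
clock: 7.05
ee_pos: [495.9, -236.1, 61.2]
tcp_rot: [0.0, 0.578, 0.816, -0.0]
ft_force: [0.3, 1.2, -1.5]
width: 0.127
jig [-13.4   6.2  41.7] jaw err 0.02 F [ 0.7  1.  -1.5] Tq [-0.07  0.07  0.01] w 11.2 t 7.05
shift [-0.2 28.4 -0.3] turn 0.02
clock: 7.55
ee_pos: [507.8, -232.3, 61.2]
tcp_rot: [-0.001, 0.578, 0.816, -0.001]
ft_force: [-9.5, -3.8, 2.5]
width: 0.127
jig [-0.9  5.8 41.7] jaw err -0.06 F [-10.3  -0.4   2.5] Tq [-0.72  1.57 -0.09] w 11.1 t 7.55
shift [ 0.2 15.9 -0.3] turn -0.06
```

```bash
python3 -m crank '[[[0,3,0,0,1],[0,6,0,0,1],[0,9,0,0,1],[0,12,0,0,1],[0,15,0,0,1]]]'
python3 -m crank '[[[0,0,0,0,1],[0,0,0,0,1],[0,0,0,0,1]]]'
python3 tj.py 15 6 42;  python3 - <<'E'
from h import *
f=grab('top'); crop(f,325,155,160,135,5,'t2.png')
f=grab('side'); crop(f,240,190,250,200,3.2,'s2.png')
E
```

```text
clock: 8.05
ee_pos: [521.5, -227.6, 61.2]
tcp_rot: [-0.002, 0.578, 0.816, -0.001]
ft_force: [-12.0, -5.2, 4.3]
width: 0.132
clock: 8.35
ee_pos: [521.3, -227.6, 61.2]
tcp_rot: [-0.002, 0.578, 0.816, -0.001]
ft_force: [-13.2, -5.3, 4.2]
width: 0.132
jig [13.4  5.8 41.7] jaw err -0.07 F [-14.2  -0.6   4.2] Tq [-0.83  2.05 -0.15] w 11.6 t 8.35
shift [ 0.2  1.6 -0.3] turn -0.07
```

View pics/s2.png

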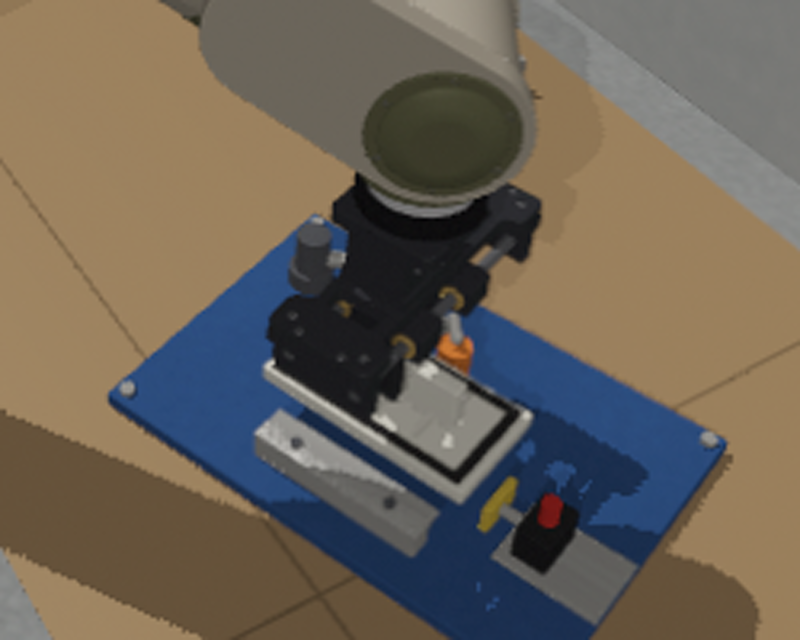

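View pics/t2.png

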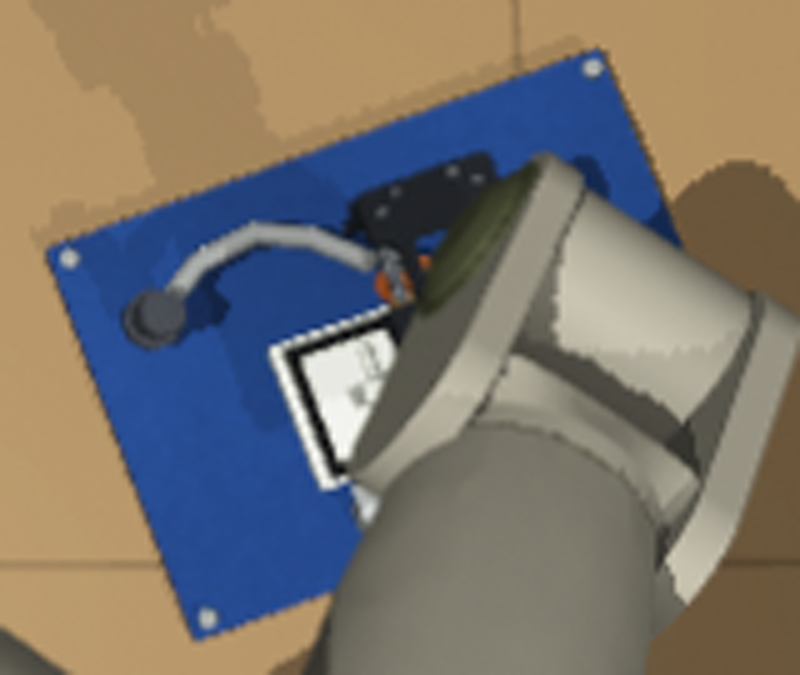

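The side view shows the flap drawing the roller back and its near edge past the lip, with a clear gap. The jig-x force is 14 N, matching the drawn-arm value. I'll add 2 mm more, then lower.

```bash
python3 -m crank '[[[0,2,0,0,1],[0,2,6,0,1],[0,2,12,0,1],[0,2,17,0,1],[0,2,22,0,1]]]'
python3 tj.py 15 6 14
python3 -m crank '[[[0,0,2,0,1],[0,0,4,0,1],[0,0,4,0,1]]]'
python3 tj.py 15 6 14;  python3 - <<'E'
from h import *
f=grab('side'); crop(f,290,220,150,120,5,'s3.png')
E
```

```text
clock: 8.95
ee_pos: [523.5, -227.1, 39.5]
tcp_rot: [-0.001, 0.578, 0.816, -0.001]
ft_force: [-12.7, -4.8, 8.1]
width: 0.132
jig [15.7  5.5 20. ] jaw err -0.07 F [-13.6  -0.3   8.1] Tq [-0.81  1.94 -0.17] w 11.7 t 8.95
shift [ 0.4 -0.6  6. ] turn -0.07
clock: 9.25
ee_pos: [523.3, -227.0, 35.3]
tcp_rot: [-0.002, 0.578, 0.816, -0.001]
ft_force: [-12.8, -4.9, 4.0]
width: 0.13
jig [15.4  5.7 15.8] jaw err -0.07 F [-13.7  -0.4   4. ] Tq [-0.93  2.06 -0.28] w 11.4 t 9.25
shift [ 0.3 -0.4  1.8] turn -0.07
```

View pics/s3.png

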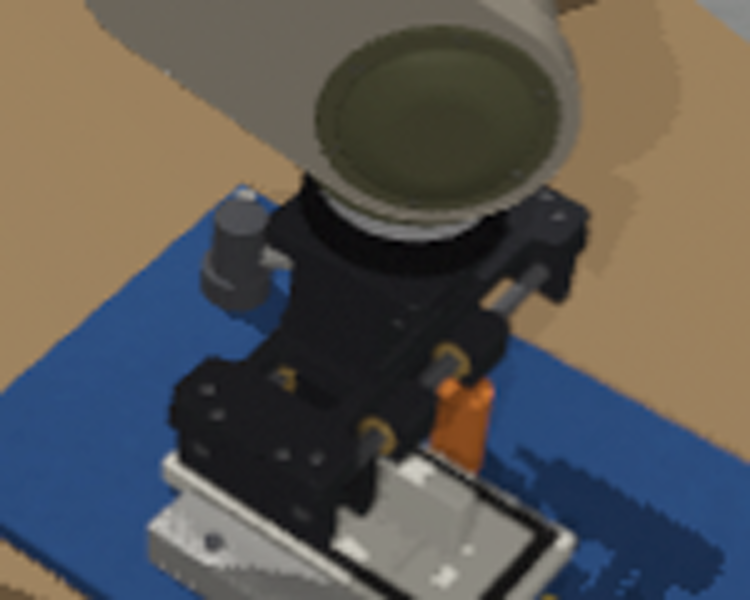

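The flap is low, between the lip and the roller, and clear of the lip. I'll probe for the pad (tool -x) here in the air, where bed friction cannot confuse the force.

```bash
python3 -m crank '[[[-2,0,0,0,1],[-4,0,0,0,1],[-6,0,0,0,1],[-6,0,0,0,1],[-6,0,0,0,1]]]'
python3 tj.py
python3 -m crank '[[[-1.5,0,0,0,1],[-1.5,0,0,0,1]]]'
python3 tj.py
python3 -m crank '[[[-1.5,0,0,0,1],[-1.5,0,0,0,1]]]'
python3 tj.py
python3 -m crank '[[[-1.5,0,0,0,1],[-1.5,0,0,0,1]]]'
python3 tj.py
```

```text
clock: 9.8
ee_pos: [525.2, -232.6, 35.3]
tcp_rot: [-0.002, 0.578, 0.816, -0.001]
ft_force: [-13.2, -4.6, 5.5]
width: 0.129
jig [15.4 -0.2 15.8] jaw err -0.06 F [-13.9   0.    5.5] Tq [-0.85  2.07 -0.09] w 11.3 t 9.8
clock: 10.0
ee_pos: [525.6, -234.0, 35.2]
tcp_rot: [-0.002, 0.578, 0.816, -0.001]
ft_force: [-13.0, -4.6, 4.2]
width: 0.13
jig [15.4 -1.7 15.7] jaw err -0.06 F [-13.8  -0.    4.2] Tq [-0.77  2.06 -0.06] w 11.5 t 10.0
clock: 10.2
ee_pos: [526.1, -235.1, 35.2]
tcp_rot: [-0.002, 0.578, 0.816, -0.001]
ft_force: [-13.1, -2.2, 5.5]
width: 0.129
jig [15.4 -2.9 15.7] jaw err -0.05 F [-13.    2.3   5.5] Tq [-0.47  2.01 -0.04] w 11.4 t 10.2
clock: 10.4
ee_pos: [526.5, -236.4, 35.3]
tcp_rot: [-0.002, 0.578, 0.816, -0.001]
ft_force: [-14.0, -2.3, 6.0]
width: 0.13
jig [15.4 -4.2 15.8] jaw err -0.05 F [-14.    2.5   6. ] Tq [-0.36  2.15  0.03] w 11.4 t 10.4
```

Contact came at TCP y ≈ -2.7, with a 2.4 N step that matches the pad's preload. I'll back off 3 mm, then lower gently to the bed.

```bash
python3 -m crank '[[[3,0,0,0,1],[3,0,1.5,0,1],[3,0,2.5,0,1],[3,0,2.5,0,1]]]'
python3 tj.py
python3 -m crank '[[[0,0,0.7,0,1],[0,0,0.7,0,1]]]'
python3 tj.py
python3 -m crank '[[[0,0,0.7,0,1],[0,0,0.7,0,1]]]'
python3 tj.py
```

```text
clock: 10.8
ee_pos: [525.7, -234.0, 32.9]
tcp_rot: [-0.002, 0.578, 0.816, -0.001]
ft_force: [-12.5, -4.1, 5.6]
width: 0.134
jig [15.5 -1.7 13.4] jaw err -0.06 F [-13.2   0.3   5.6] Tq [-0.69  2.06 -0.1 ] w 11.8 t 10.8
clock: 11.0
ee_pos: [525.8, -234.0, 32.3]
tcp_rot: [-0.002, 0.578, 0.816, -0.001]
ft_force: [-13.1, -4.5, 6.9]
width: 0.131
jig [15.5 -1.8 12.8] jaw err -0.06 F [-13.9   0.1   6.9] Tq [-0.8   2.01 -0.1 ] w 11.5 t 11.0
clock: 11.2
ee_pos: [525.9, -234.1, 31.7]
tcp_rot: [-0.002, 0.578, 0.816, -0.001]
ft_force: [-13.7, -4.7, 6.3]
width: 0.13
jig [15.5 -1.8 12.2] jaw err -0.06 F [-14.5   0.2   6.3] Tq [-0.8   1.94 -0.11] w 11.5 t 11.2
```

```bash

python3 -m crank '[[[0,0,0.7,0,1],[0,0,0.7,0,1]]]'
python3 tj.py
python3 -m crank '[[[0,0,0.7,0,1],[0,0,0.7,0,1]]]'
python3 tj.py; python3 - <<'E'
from h import *
f=grab('wrist'); crop(f,0,0,560,420,1.4,'w3.png')
E
```

```text
clock: 11.4
ee_pos: [525.9, -234.1, 31.5]
tcp_rot: [-0.001, 0.578, 0.816, -0.001]
ft_force: [-14.3, -3.5, 11.8]
width: 0.132
jig [15.6 -1.9 12. ] jaw err -0.05 F [-14.6   1.4  11.8] Tq [-0.6   2.28 -0.05] w 11.7 t 11.4
clock: 11.6
ee_pos: [525.9, -234.1, 31.5]
tcp_rot: [-0.001, 0.578, 0.816, -0.001]
ft_force: [-17.1, -2.2, 18.4]
width: 0.131
jig [15.6 -1.9 12. ] jaw err -0.05 F [-16.9   3.6  18.4] Tq [-0.4   2.71 -0.08] w 11.5 t 11.6
```

View pics/w3.png

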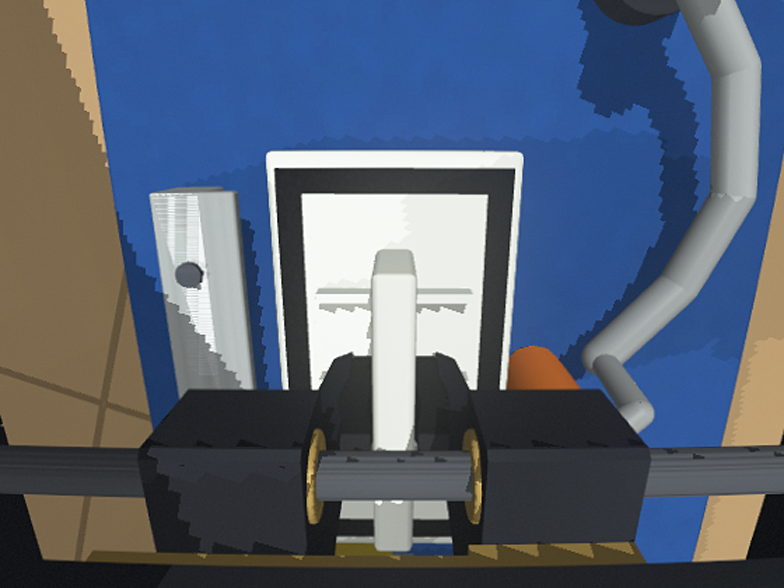

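The flap lies flat on the bed (contact at 12.0 mm) between the lip (245,190–390) and the roller (540,370). I'll ease the down-pressure, then press the pad in.

```bash

python3 -m crank '[[[0,0,-0.8,0,1],[-1.5,0,-0.8,0,1],[-3,0,-0.8,0,1],[-4.5,0,-0.8,0,1],[-5.5,0,-0.8,0,1]]]'
python3 tj.py
python3 -m crank '[[[-1,0,0,0,1],[-1,0,0,0,1]]]'
python3 tj.py
```

```text
clock: 12.15
ee_pos: [527.5, -238.2, 31.5]
tcp_rot: [-0.003, 0.578, 0.816, -0.001]
ft_force: [-16.1, 2.5, 14.0]
width: 0.13
jig [15.7 -6.3 12. ] jaw err -0.04 F [-14.4   7.7  14. ] Tq [0.3  2.42 0.02] w 11.4 t 12.15
clock: 12.35
ee_pos: [527.8, -239.2, 31.5]
tcp_rot: [-0.002, 0.578, 0.816, -0.001]
ft_force: [-15.1, 2.1, 13.3]
width: 0.128
jig [15.7 -7.3 12. ] jaw err -0.04 F [-13.6   7.   13.3] Tq [0.17 2.35 0.  ] w 11.3 t 12.35
```

```bash

python3 -m crank '[[[-0.7,0,-0.5,0,1],[-0.7,-3,-0.5,0,1],[-0.7,-6,-0.5,0,1],[-0.7,-9,-0.5,0,1],[-0.7,-11,-0.5,0,1]]]'
python3 tj.py
python3 -m crank '[[[0,-1.5,0,0,1],[0,-1.5,0,0,1]]]'
python3 tj.py
```

```text
clock: 12.85
ee_pos: [518.2, -243.5, 31.6]
tcp_rot: [-0.002, 0.578, 0.816, -0.001]
ft_force: [-8.4, 1.5, 6.3]
width: 0.131
jig [ 5.2 -8.2 12.1] jaw err -0.02 F [-7.4  4.2  6.3] Tq [0.13 1.33 0.2 ] w 11.5 t 12.85
clock: 13.05
ee_pos: [516.8, -244.0, 31.6]
tcp_rot: [-0.002, 0.578, 0.816, -0.001]
ft_force: [-9.4, 0.5, 7.1]
width: 0.132
jig [ 3.7 -8.2 12.1] jaw err -0.02 F [-8.8  3.6  7.1] Tq [0.13 1.44 0.21] w 11.7 t 13.05
```

```bash

for i in 1; do python3 -m crank '[[[0,-1.5,0,0,1],[0,-1.5,0,0,1]]]'; done
python3 tj.py
python3 -m crank '[[[0,-1,0,0,1],[0,-1,0,0,1]]]'
python3 tj.py
python3 -m crank '[[[0,-0.7,0,0,1],[0,-0.7,0,0,1]]]'
python3 tj.py
```

```text
clock: 13.25
ee_pos: [515.5, -244.5, 31.6]
tcp_rot: [-0.002, 0.578, 0.816, -0.001]
ft_force: [-10.1, 1.2, 6.5]
width: 0.132
jig [ 2.3 -8.2 12.1] jaw err -0.02 F [-9.1  4.5  6.5] Tq [0.19 1.32 0.21] w 11.6 t 13.25
clock: 13.45
ee_pos: [514.7, -244.8, 31.6]
tcp_rot: [-0.001, 0.578, 0.816, -0.001]
ft_force: [-9.5, 0.4, 7.1]
width: 0.133
jig [ 1.4 -8.2 12.1] jaw err -0.02 F [-8.8  3.5  7.1] Tq [0.23 1.31 0.24] w 11.7 t 13.45
clock: 13.65
ee_pos: [514.0, -245.0, 31.6]
tcp_rot: [-0.001, 0.578, 0.816, -0.001]
ft_force: [-8.8, 1.3, 6.7]
width: 0.133
jig [ 0.8 -8.2 12.1] jaw err -0.02 F [-7.8  4.1  6.7] Tq [0.24 1.28 0.27] w 11.7 t 13.65
```

```bash

python3 -m crank '[[[0,-0.7,0,0,1],[0,-0.7,0,0,1]]]'
python3 tj.py
python3 -m crank '[[[0,-0.7,0,0,1],[0,-0.7,0,0,1]]]'
python3 tj.py
python3 -m crank '[[[0,-0.7,0,0,1],[0,-0.7,0,0,1]]]'
python3 tj.py
```

```text
clock: 13.85
ee_pos: [513.4, -245.2, 31.6]
tcp_rot: [-0.001, 0.578, 0.816, -0.001]
ft_force: [-8.8, 0.9, 6.4]
width: 0.129
jig [ 0.1 -8.2 12.1] jaw err -0.01 F [-8.   3.8  6.4] Tq [0.19 1.23 0.23] w 11.4 t 13.85
clock: 14.05
ee_pos: [512.8, -245.4, 31.6]
tcp_rot: [-0.001, 0.578, 0.816, -0.0]
ft_force: [-7.9, 1.3, 6.5]
width: 0.136
jig [-0.6 -8.2 12.1] jaw err -0.01 F [-7.   3.8  6.5] Tq [0.21 1.25 0.26] w 11.9 t 14.05
clock: 14.25
ee_pos: [512.3, -245.7, 31.6]
tcp_rot: [-0.001, 0.578, 0.816, -0.0]
ft_force: [-7.3, 1.8, 4.9]
width: 0.129
jig [-1.1 -8.3 12.1] jaw err -0.03 F [-6.3  4.1  4.9] Tq [0.2  1.1  0.21] w 11.3 t 14.25
```

```bash

python3 -m crank '[[[0,-0.7,0,0,1],[0,-0.7,0,0,1]]]'
python3 tj.py
python3 -m crank '[[[0,-0.7,0,0,1],[0,-0.7,0,0,1]]]'
python3 tj.py;python3 - <<'E'
from h import *
f=grab('wrist'); crop(f,0,0,560,420,1.4,'w4.png')
E
```

```text
clock: 14.45
ee_pos: [512.1, -245.9, 31.6]
tcp_rot: [-0.001, 0.578, 0.816, -0.0]
ft_force: [-4.3, 3.5, 5.5]
width: 0.131
jig [-1.3 -8.4 12.1] jaw err -0.05 F [-2.9  4.7  5.5] Tq [0.36 0.84 0.1 ] w 11.5 t 14.45
clock: 14.65
ee_pos: [512.1, -245.9, 31.6]
tcp_rot: [0.0, 0.578, 0.816, 0.0]
ft_force: [-1.1, 4.6, 5.7]
width: 0.127
jig [-1.4 -8.5 12.1] jaw err -0.05 F [0.5 4.7 5.7] Tq [0.75 0.21 0.11] w 11.2 t 14.65
```

View pics/w4.png

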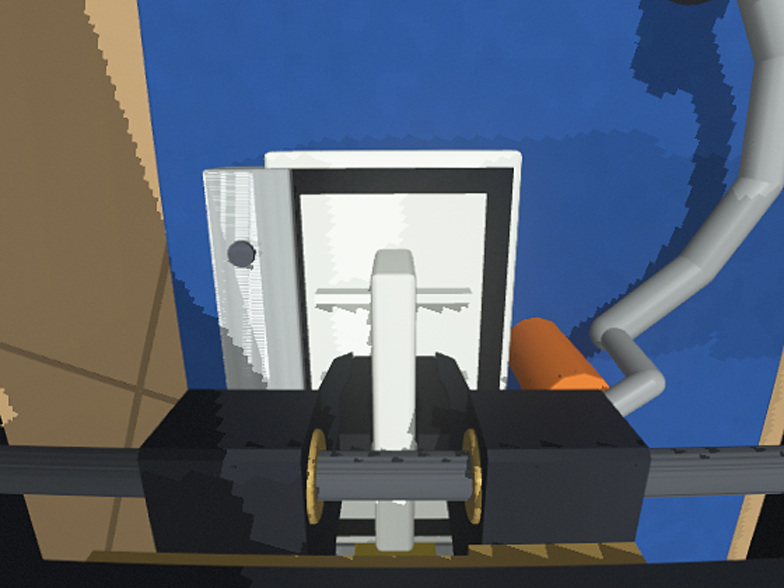

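The plate now sits under the lip. The tool's x force fell to about 0, so the edge carries the arm's load. I estimate the pad at 5.8 mm in. I'll open narrowly (about 18 mm) so the fingers stay clear of the lip.

```bash

python3 -m crank '[[[0,0,0,0,0.6],[0,0,0,0,0.6],[0,0,0,0,0.6]]]' 20
python3 tj.py
python3 -m crank '[[[0,0,-6,0,0.6],[0,0,-14,0,0.6],[0,0,-24,0,0.6],[0,0,-40,0,0.6],[0,0,-60,0,0.6]]]'
python3 tj.py;python3 - <<'E'
from h import *
f=grab('wrist'); crop(f,0,0,560,420,1.4,'w5.png')
E
```

```text
clock: 15.0
ee_pos: [512.0, -246.5, 31.1]
tcp_rot: [0.0, 0.578, 0.816, -0.0]
ft_force: [0.3, 0.6, -1.2]
width: 0.202
jig [-1.7 -8.9 11.6] jaw err -0.06 F [ 0.5  0.4 -1.2] Tq [-0.03  0.08 -0.01] w 17.8 t 15.0
clock: 15.5
ee_pos: [511.8, -246.1, 92.3]
tcp_rot: [-0.0, 0.578, 0.816, -0.0]
ft_force: [-0.3, -0.2, -0.2]
width: 0.197
jig [-1.7 -8.5 72.8] jaw err -0.05 F [-0.3 -0.1 -0.2] Tq [-0.1   0.07 -0.  ] w 17.3 t 15.5
```

View pics/w5.png

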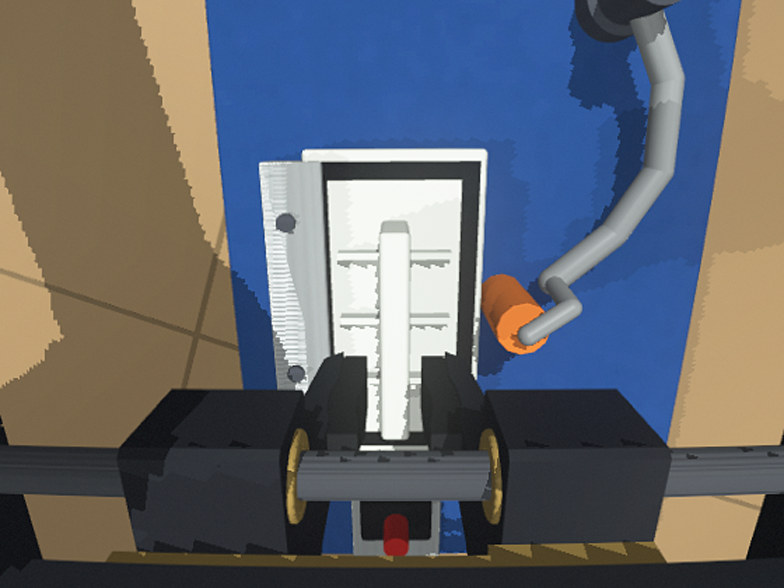

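The flap is released and the fingers are above the rib. I'll climb and move to view the whole seating, pad included.

```bash

python3 -m crank '[[[0,0,-35,0,0.6],[0,0,-75,0,0.6],[-35,0,-115,0,0.6],[-75,0,-150,0,0.6],[-110,0,-170,0,0.6]]]'
python3 -m crank '[[[0,0,0,0,0.6],[0,0,0,0,0.6]]]'
python3 tj.py;python3 - <<'E'
from h import *
import pickle
f=grab('wrist'); pickle.dump(f,open('w6.pkl','wb')); crop(f,0,0,560,420,1.4,'w6.png'); crop(f,170,20,230,180,3.4,'w6c.png')
f=grab('side'); crop(f,290,240,150,120,5,'s6.png')
E
```

```text
clock: 16.05
ee_pos: [548.9, -351.0, 264.7]
tcp_rot: [0.002, 0.578, 0.816, -0.0]
ft_force: [1.5, -0.7, -0.1]
width: 0.201
clock: 16.25
ee_pos: [548.2, -350.2, 260.7]
tcp_rot: [-0.0, 0.578, 0.816, 0.0]
ft_force: [-0.3, 0.7, -0.1]
width: 0.199
jig [  -1.9 -118.8  241.2] jaw err -0.08 F [-0.1  0.7 -0.1] Tq [-0.07  0.07  0.05] w 17.5 t 16.25
```

View pics/w6.png

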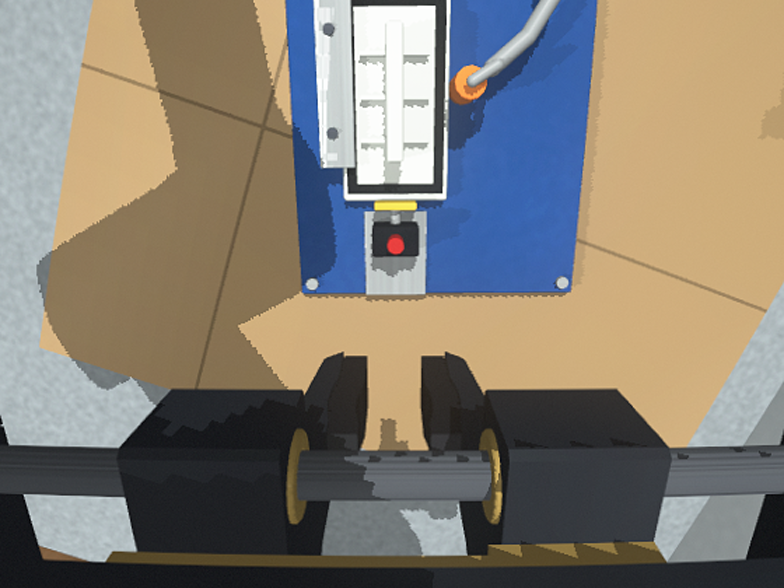

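View pics/w6c.png

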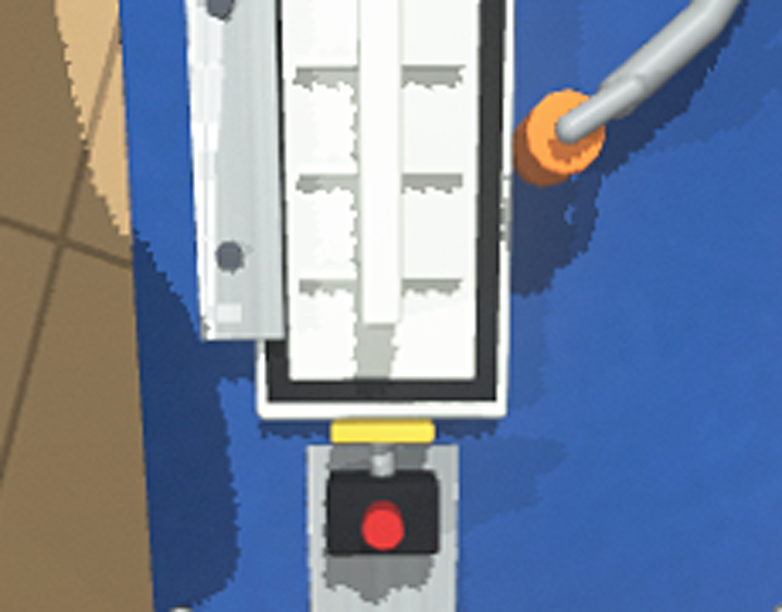

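View pics/s6.png

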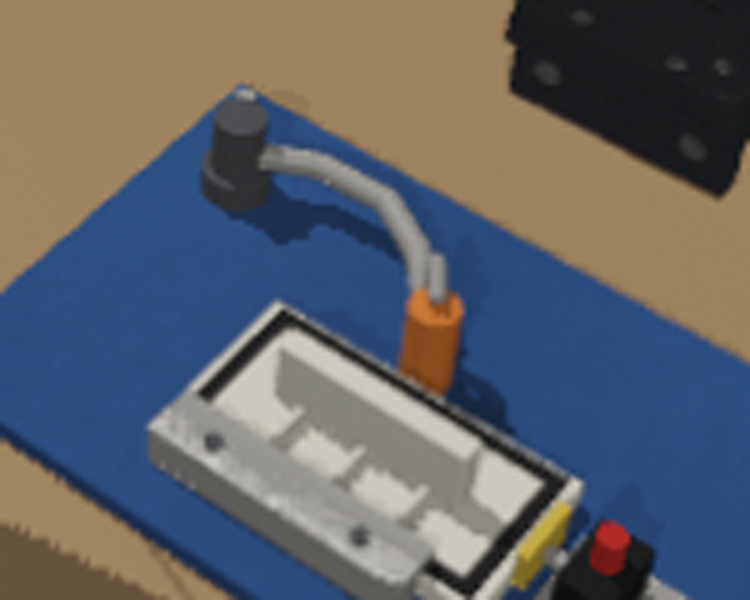

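```bash
python3 - <<'E'
from h import *
import pickle
f=pickle.load(open('w6.pkl','rb')); P=lambda c:np.array(c)/3.4+[170,20]-.35
th=np.radians(19.4); c,s_=np.cos(th),np.sin(th); Rj=np.array([[c,-s_],[s_,c]])
J=lambda W:((W[:,:2]-[510.6,-237.5])@Rj).round(1)
print('flap end',J(atz(f,P([[258,415],[506,415]]),24)))
print('flap side',J(atz(f,P([[513,10],[509,300]]),24)))
print('lip',J(atz(f,P([[284,337],[279,20]]),33)),'roller',J(atz(f,P([[564,130]]),60)))
print('pad',J(atz(f,P([[331,420],[435,420]]),38)),'pad back',J(atz(f,P([[333,443]]),38)))
E
```

```text
flap end [[-39.8 -83.5]
 [ 39.7 -83.6]]
flap side [[ 38.7  35.3]
 [ 39.7 -48. ]]
lip [[-30.2 -58.8]
 [-29.7  30.8]] roller [[49.7 -2.4]]
pad [[-15.9 -83.6]
 [ 16.3 -83.7]] pad back [[-15.3 -90.7]]
```

```bash
python3 - <<'E'
from h import *
f=grab('top'); cv2.imwrite('pics/t9.png',f['color'][:,:,::-1])
E
```

```text
(no output)
```

View pics/t9.png

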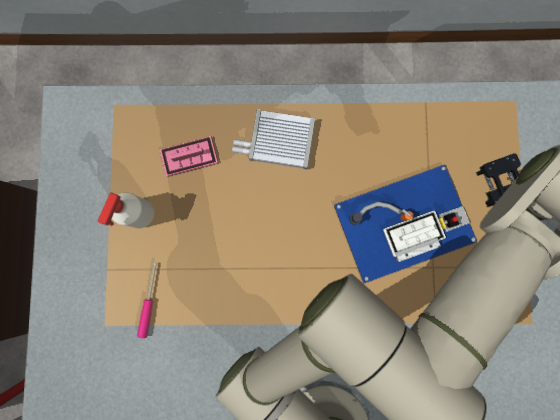

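The flap sits in the jig at (413,233). The bystanders and the pink look-alike are where they started, and the gripper is clear.

```bash
python3 -c "
from cell import job
print(job.finish_job())"
```

```text
the job is handed in; nothing more can be done
None
```

The white flap is in the jig, rib up, flat on the bed, under the lip and against the fixed edge, with the roller pressing it and the pad pushed in. I handed the job in at about 16 s.

- **Loading:** The held flap pushed the roller back at about 14 N, to roughly 0.2 rad by its position. It touched the bed at 12.0 mm, the given bed height. I pressed the pad in, moved the flap to the edge until the edge took the load, opened the fingers narrowly and backed off.
- **Last checks:** The flap's end corners measured at jig x of about ±39.8 mm, so it is centred and square. Its -y end and the pad face both read -83.5 mm, and the roller axis was at x of about 50 mm, close to the 51 mm expected. Everything else on the bench looked unmoved.
- **Disagreement:** The pad's compression came out at about 5.8 mm by touch and about 4 mm by camera; both are within 2 to 8 mm. My first top-view reading of the free pad face (-72 mm) was out. The wrist view gave about -79 mm and touch about -78 mm.

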